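Hold a spread retaining ring at its groove on the came bender

TASK

The front roller of the came bender still lacks its retaining ring. With the bent-nose circlip pliers, reach between the lugs of the ring on the wooden parts block, squeeze to spread it and lift it off, then slide it level and gently down over the front axle to the groove right above the brass spacer. Finish there still holding the squeezed pliers, so that the ring stays spread around the groove and does not snap in yet; touch the ring only with the pliers and leave everything else where it is.

Things in the scene. Friction and masses are not known exactly. Their poses are not given: they have to be found in the camera images.
- pliers: external circlip pliers, tips bent down 90 degrees, lying level across the cleats of the wooden rest; 0.17 kg, centre of mass about 40 mm behind the pivot. Origin on the pivot at the tool's flat underside (38 mm above the table); x runs along the jaws to the tips, y across, z up. Steel jaws; two red handles from x = -37 to -112 mm, 11 mm high above the underside.
- pliers_grip (a point): where to take the pliers: midway between the handles, 50 mm behind the pivot, 5.5 mm above the underside. Here the handles run parallel and measure 60 mm over their outer faces at rest; squeezed to the stop they converge to the rear, about 31 mm. Beside it is free air down to 8 mm above the table.
- pliers_tips (a point): midway between the tips, level with the bottom of their grooves: 60 mm ahead of the pivot, 16 mm below the underside. Each tip, 9 mm long, has a V groove open to the outside, 12 mm high at its mouth, that takes a lug pressed from inside and keeps it level (lug within 4 mm of mid-groove height). Closed, the tips measure 20 mm over all and reach 24 mm below the underside.
- plier_left (a joint): squeeze, rad: 0 = handles wide, tips together; 0.305 = built-in stop, each tip moved 18 mm out (both halves alike). Squeezing the handles spreads the tips. A return spring presses each handle out with about 10 N at rest; at the stop, with the ring on, it takes about 20 N. Fingers at 57 mm already carry the tool with its tips nearly together; 28 mm at 30 N or more reaches the stop.
- ring: dark steel retaining ring (horseshoe snap ring) lying flat around a dowel on the front edge of the parts block, 3.5 mm thick, 39 mm across, 40 g. Origin at its centre on its underside (32 mm above the table); z up. Its gap and lugs point to the ring's -x and overhang the block's edge (9 mm from the centre), with free air below. It can slip a few mm on the block.
- ring_gap (a point): the place for the closed tips: between the lugs, 20 mm from the centre to -x, at half thickness. Here the lugs' inner faces stand at y = +-15 mm, from 12 to 28 mm in front of the centre, leaning 2.5 mm closer together towards their ends. As fingers squeeze, their pads and so the tips may sink some 4 mm: start with the grooves about 3 mm above the lugs' mid-height.
- ring_mid (a point): centre of the ring at half its thickness (1.75 mm above the underside)
- ring_left (a joint): spread of the ring, rad, both arms alike: 0 = relaxed, inner width 29 mm, too tight for the axle; from 0.13 it passes freely over the 32 mm axle; 0.15 to 0.2 with the pliers at their stop
- parts_block: fixed pale hardwood block with two dark dowels, 130 x 74 x 32 mm high; origin on the table under the ring's dowel (14 mm dowel, 16 mm high above the block); the block reaches from x = -9 to +121 mm; a spare roller stands on it at x = +78 mm
- pliers_rest: fixed wooden rest: 180 x 66 mm base, 8 mm thick, with two cleats whose tops are 38 mm above the table, at x = +26 mm (under the jaws) and x = -98 mm (under the handle ends); origin on the table under the pliers' pivot
- bender: fixed green came bender: base 200 x 150 mm, top 23 mm above the table; three rollers 60 mm across on upright axles. Origin on the table under the front axle, the one without a ring; the rear axles at x = 66, y = +-44 mm have theirs; the one at -y has a crank to +x. To -x the base reaches 60 mm, its adjusting screw with T-handle 100 mm, at 36 mm height
- axle_top (a point): centre of the front axle's top, 74 mm above the table. The axle is upright, 32 mm across, its top 5 mm tapered to 25 mm
- axle_groove (a point): centre of the front axle's groove, 60.75 mm above the table. The groove is 5.5 mm high, from the top of the brass spacer (37.5 mm across, 13 mm tall, top at 58 mm) up to 63.5 mm. The roller under the spacer has its top at 45 mm.
- lead_knife: lead knife, 145 x 26 x 22 mm, wooden handle, steel blade; origin under its middle; a bystander
- lathekin: flat wooden lathekin (came opener), 160 x 22 x 9 mm; origin under its middle; a bystander
- flux_jar: amber glass jar with black lid, 54 mm across, 62 mm high; origin under its centre; a bystander
- nail_box: small open wooden box of glazing nails, 75 x 100 x 32 mm; origin under its centre; a bystander
- came_hammer: hammer lying flat, 260 mm long; origin under its middle; a bystander
- glass_offcuts: stack of three coloured glass offcuts, 100 x 66 x 12 mm; origin under its centre; a bystander
- came_hoop: bright bent came hoop lying flat, 116 mm across, 9 mm high; origin under its centre; a bystander
Not all that is in view belongs to the job. What is shaped like the pliers but orange is not meant.

How it is judged:
On the way, in this order (a step that is already met when the one before it is completed fails the run):
1. the pliers are lifted off their rest by the fingers (height (world z) of pliers above 0.055 m and contact force between the fingers and pliers above 2 N), for 0.2 s.
2. the ring is spread on the pliers' tips and lifted clear of its dowel (value of joint ring_left above 0.13 rad and height (world z) of ring above 0.06 m and contact force between pliers and ring above 1 N and contact force between ring and parts_block below 0.1 N), for 0.2 s.
At the end, for the whole second after the job is handed in: The ring is around the front axle, level, within 5 mm of its axis and 2.5 mm of mid-groove height, still spread at least 0.13 rad on the tips; the fingers hold the squeezed pliers level, clear of the bender; the ring presses on the bender with under 15 N and is at rest (horizontal distance between ring_mid and axle_groove below 0.005 m and z of ring_mid in the frame of axle_groove between -0.0025 and 0.0025 m and angle between ring's own z axis and vertical below 0.15 rad and value of joint ring_left above 0.13 rad and contact force between pliers and ring above 1 N and contact force between the fingers and pliers above 3 N and contact force between each of pliers, the arm and bender below 1 N and contact force between ring and bender below 15 N and height (world z) of pliers above 0.065 m and angle between pliers's own z axis and vertical below 0.2 rad and linear speed of ring below 0.02 m/s); the arm keeps its last pose, push and grip.
It fails at once if the gripper touches the ring (contact force between the fingers and ring above 1 N).
It fails at once if the ring or the pliers are driven against the bender with more than 25 N (contact force between any of ring, pliers and bender above 25 N).
It fails at once if the ring is dropped on the bench (height (world z) of ring below 0.02 m).
It fails at once if a bystander is moved by more than 25 mm (distance of any of lead_knife, lathekin, flux_jar, nail_box, came_hammer, glass_offcuts, came_hoop from where it was at the start of the episode above 0.025 m).
It also fails if it takes over 48 s, if anything falls off the work surface, if the arm or the gripper's body presses on something with over 40 N, if the wrist force passes 120 N, or if a joint passes its speed limit or range.

ROBOT

A 6-joint arm with a two-finger parallel gripper is mounted at the origin on the work surface. World frame = base frame: x ahead of the robot, y to its left, z up, the work surface at z = 0. Lengths are in m, angles in rad, forces in N, time in s.
With the tool pointing down it reaches from about 0.275 to 0.975 m from the base axis. Payload 8.4 kg.
Tool frame: the origin (TCP) lies at the very end of the fingers, on their centre line; the grasp point (between the pads) lies 19 mm behind it (r.hold_point_z is the distance from the TCP to the grasp point, in m); z points along the fingers, y is the line along which they close (so a half turn about z gives the same grasp; the last joint's range is limited). The gripper opens to 92 mm and grips with 3 to 60 N. Pads are 20 mm wide; open, the fingers measure 128 mm over their backs; the gripper's body (75 mm by 189 mm) begins 69 mm behind the grasp point.
Start: joints at [-1.245, 0.353, 1.633, -0, 1.155, -0.002], TCP at [0.201, -0.592, 0.215] pointing down, gripper open.
Joint ranges: [-2.63, 2.63], [-0.92, 2.1], [0.06, 2.66], [-1.3, 4.44], [0, 2.69], [-3.02, 3.02]. Speed limits (rad/s): [2.22, 2.22, 2.79, 3.14, 3.14, 3.14].

INTERFACE

Orientations are given as a unit quaternion [x, y, z, w].
In Python, from rig import r, fingers, viewer gives the robot as it stands. Calls block until the motion is done:
- r.move_pose(position, orientation): joint-space move of the TCP to a pose.
- r.servo_line(position, rotation=None, vel=0.15, until_force=None): straight line of the TCP; rotation=None keeps the orientation; vel is the mean speed in m/s. With until_force (N) it stops when the force on the tool has changed by that much, and returns True; else False.
- r.move_joints(angles): joint-space move.
- fingers.open_gripper() and fingers.close(effort=None): open the fingers fully, or close them until they stop; effort is the grip in N (None keeps the last).
- r.pause(seconds).
- r.solve_ik(position, orientation): joint angles nearest the present ones, or None.
- r.read_state(): the state.
- viewer.capture(name): name is "scene" or "top" or "wrist"; returns the picture (400x640x3 uint8, blue, green, red); there is no depth.
- viewer.camera_params(name): a dict with "intrinsics" (3x3 intrinsics, pixels), "dist" ([k1, k2, p1, p2, k3] as OpenCV has them; the pictures are not rectified), "eye" and "orientation" of the camera in the world; the wrist camera has in their place "mount" (4x4, takes a point from camera to tool coordinates, whose origin is the TCP and whose axes are the flange's). Camera axes: x right, y down, z forward; pixel columns grow to the right and rows downward; lengths in m; the calibration is good to about 2 mm. A picture is of the moment at which its call begins: read the wrist's pose just before it. camera_params takes no time and is no camera call.
A pose or a line that the arm cannot do raises r.MotionError and nothing moves.
- r.finish_job(): hands the job in; it is judged then, once.
Trained networks look in the newest picture that a camera, given by its name, has taken for a name from the list of things; names that differ only in an ending like _2 or _b are one class to them, and where a whole thing is asked for, a point or a joint stands for the part that bears it (a point fixed in the world has none). Each returns a list of dicts, best first, with "conf" (0 to 1); they miss things now and then, are a little off and sometimes report something else, mostly with a low value. They report only what shows in the picture. A call takes as long as a camera call. They do not tell look-alikes from the thing itself.
- viewer.regions_of(camera, name): "region" (400x640 bool, what is visible of it) and "box" ([left, top, right, bottom] in pixels, round what is visible of it).
- viewer.pinpoint(camera, name): "uv" ([column, row] in pixels: a listed point, or the origin of a listed thing).
The state is a dict: "time_s": time; "qpos": joint angles; "joint_vel": joint speeds; "joint_efforts": joint torques, N m; "tool_pos": TCP position; "orientation": TCP orientation; "force": force on the tool from outside, world axes, zero at the start; "ft_torque": the same for the moment, N m; "opening": opening from 0.0 (shut) to 1.0 (fully open); "finger_force": force on a finger pad.
Only numpy, scipy, OpenCV 4.12 (cv2) and the standard library are available. Lean on these libraries where they do the work, as an engineer would, in place of code of your own. Each camera call takes 0.05 s, during which the arm holds its last target. There are 200 camera calls.

## Working session

There is one attempt and no reset: what is moved stays moved. The work goes in short steps, each a Python script; the robot and the scene stay as the last script left them, time stands still between calls to the robot, and variables do not carry over. Pictures are saved under pics/ and viewed, at most 10 in all, crops included, and the job is handed in when it is done.

```bash
ls; mkdir -p pics; cat > h.py <<'E'
import numpy as np, cv2
from scipy.spatial.transform import Rotation as R
from rig import r, fingers, viewer
def cam(name, st=None):
    p=viewer.camera_params(name); K=np.array(p["intrinsics"]); d=np.array(p["dist"])
    if "mount" in p:
        M=np.array(p["mount"]); st=st or r.read_state()
        Rt=R.from_quat(st["orientation"]).as_matrix()
        return K,d,Rt@M[:3,3]+np.array(st["tool_pos"]),Rt@M[:3,:3]
    o=np.array(p["orientation"]); Rm=o if o.shape==(3,3) else R.from_quat(o).as_matrix()
    return K,d,np.array(p["eye"]),Rm
def ray(c,uv):
    K,d,e,Rm=c
    q=cv2.undistortPoints(np.array([[uv]],float),K,d)[0,0]
    v=Rm@np.array([q[0],q[1],1]); return e,v/np.linalg.norm(v)
def atz(c,uv,z):
    e,v=ray(c,uv); return e+v*(z-e[2])/v[2]
def tri(rays):
    A=0;b=0
    for e,v in rays:
        P=np.eye(3)-np.outer(v,v);A=A+P;b=b+P@e
    x=np.linalg.solve(A,b); return x,[np.linalg.norm((np.eye(3)-np.outer(v,v))@(x-e)) for e,v in rays]
def proj(c,X):
    K,d,e,Rm=c
    return cv2.projectPoints(np.atleast_2d(np.array(X,float)),cv2.Rodrigues(Rm.T)[0],-Rm.T@e,K,d)[0][:,0]
E
python3 - <<'E'
from h import *
for n in ("scene","top"):
    im=viewer.capture(n); cv2.imwrite(f"pics/{n}0.png",im); c=cam(n); print(n,c[2],c[3][:,2])
    for t,z in (("pliers",.038),("pliers_grip",.0435),("pliers_tips",.022),("ring",.032),("ring_gap",.03375),("ring_mid",.03375),("axle_top",.074),("axle_groove",.06075),("parts_block",0),("bender",0),("pliers_rest",0)):
        for q in viewer.pinpoint(n,t)[:3]: print(t,round(q["conf"],2),np.round(q["uv"],1),np.round(atz(c,q["uv"],z),4)[:2])
print(viewer.camera_params("wrist"))
E
```

```text
pics
scene [ 1.07976796 -0.70364479  1.02741077] [-0.45295633  0.53221069 -0.71524985]
pliers 0.79 [260.9 278.4] [ 0.5261 -0.3133]
pliers 0.72 [333.2 321.8] [ 0.7574 -0.2868]
pliers 0.56 [202.3 231.9] [ 0.2743 -0.3118]
pliers_grip 0.83 [195.4 221.5] [ 0.2302 -0.3015]
pliers_grip 0.66 [247.1 268.5] [ 0.4769 -0.3174]
pliers_grip 0.5 [430.  205.6] [0.7411 0.2122]
pliers_tips 0.94 [283.4 282.7] [ 0.5742 -0.277 ]
pliers_tips 0.58 [211.4 247. ] [ 0.3274 -0.3248]
ring 0.5 [393.3 160.2] [0.5263 0.3313]
ring 0.2 [260.  275.5] [ 0.5141 -0.3059]
ring_gap 0.49 [358.5 230.9] [ 0.6265 -0.0066]
ring_gap 0.45 [362.9 222.7] [0.6173 0.0279]
ring_gap 0.41 [385.9 162.6] [0.5146 0.3021]
ring_mid 0.56 [393.3 157.7] [0.5198 0.3407]
ring_mid 0.38 [394.4 172.3] [0.5651 0.2792]
ring_mid 0.23 [387.  162.4] [0.517  0.3055]
axle_top 0.6 [364.7 214.4] [0.6208 0.0279]
axle_groove 0.96 [362.7 220.7] [0.6248 0.0139]
parts_block 0.64 [394.6 169.6] [0.5403 0.325 ]
bender 0.7 [261.4 277.7] [ 0.5042 -0.2957]
bender 0.66 [359.7 232.6] [0.618 0.014]
top [ 0.38135847 -0.04043177  1.22564131] [ 0.0956477   0.02319423 -0.995
[... 637 characters left out ...]
pliers_rest 0.68 [407.7 192.1] [ 0.5256 -0.3043]
pliers_rest 0.17 [462.5 163.5] [ 0.6225 -0.4949]
{'intrinsics': array([[346.60894128,   0.        , 321.15085952],
       [  0.        , 346.60894128, 199.57762134],
       [  0.        ,   0.        ,   1.        ]]), 'dist': array([-0.06086089,  0.        ,  0.        ,  0.        ,  0.        ]), 'mount': array([[ 7.99904631e-05, -9.55606849e-01, -2.94644776e-01,
         8.45224458e-02],
       [ 9.99999995e-01,  9.44740733e-05, -3.49220811e-05,
         1.19299247e-04],
       [ 6.12080720e-05, -2.94644772e-01,  9.55606852e-01,
        -1.70375341e-01],
       [ 0.00000000e+00,  0.00000000e+00,  0.00000000e+00,
         1.00000000e+00]])}
```

View pics/top0.png

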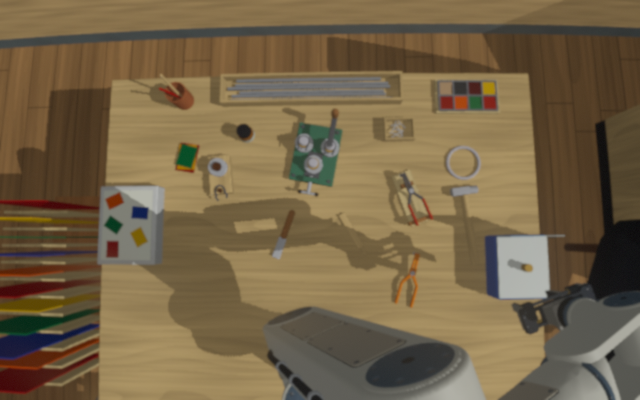

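View pics/scene0.png

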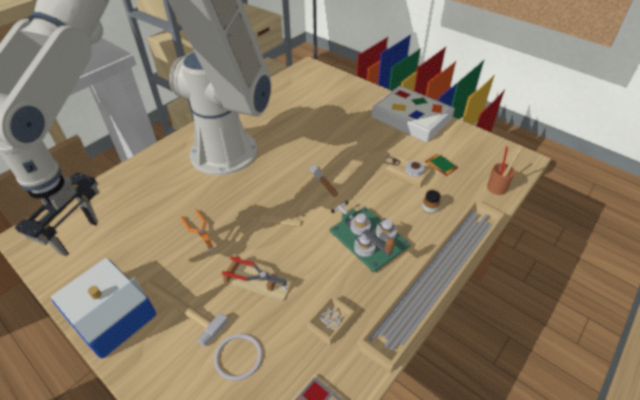

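The top view shows the red pliers on the rest at (412,195), with their jaws pointing to +x. The orange decoy is at (408,280). The bender's front axle is near (313,163), and the parts block is at (220,178) with the ring at its near end, about (220,191). The scene view agrees. Next I'll use the wrist camera over the pliers.

```bash
cat >> h.py <<'E'
def down(yaw): return (R.from_euler('z',yaw)*R.from_euler('x',np.pi)).as_quat()
def look(names, tag=None, cams=("wrist",)):
    out={}
    st=r.read_state(); im=viewer.capture("wrist"); c=cam("wrist",st)
    if tag: cv2.imwrite(f"pics/{tag}.png",im)
    for n in names: out[n]=[(round(float(q["conf"]),2),np.array(q["uv"])) for q in viewer.pinpoint("wrist",n)]
    return c,out
E
python3 - <<'E'
from h import *
print(R.from_quat(r.read_state()["orientation"]).as_matrix().round(2))
ns=("pliers","pliers_grip","pliers_tips")
V=[]
for i,p in enumerate([[.50,-.34,.22],[.47,-.27,.14]]):
    r.move_pose(p,down(.2)); print(r.read_state()["qpos"],r.read_state()["time_s"])
    c,o=look(ns,f"pl{i}"); V.append((c,o)); print(o)
for n,z in zip(ns,(.038,.0435,.022)):
    try:
        a=[ray(c,o[n][0][1]) for c,o in V]; print(n,tri(a),[atz(c,o[n][0][1],z) for c,o in V])
    except Exception as e: print(n,e)
E
```

```text
[[ 0.95  0.32  0.  ]
 [ 0.32 -0.95  0.  ]
 [ 0.   -0.   -1.  ]]
[-6.00969525e-01  3.16638892e-01  1.67300979e+00 -3.70807087e-04
  1.15193778e+00  7.70566515e-01] 2.65
{'pliers': [(0.96, array([289.2, 144.6])), (0.76, array([264.4, 345. ]))], 'pliers_grip': [(0.75, array([244.8, 369.5])), (0.53, array([290.6, 144.6]))], 'pliers_tips': [(0.76, array([278.5, 304. ])), (0.72, array([279.2,  86.6]))]}
[-5.24397439e-01  3.11659924e-01  1.87960051e+00 -2.32282115e-04
  9.49751069e-01  8.46119393e-01] 3.3667
{'pliers': [(0.8, array([318.2, 382.7])), (0.58, array([378.1, 141.2]))], 'pliers_grip': [], 'pliers_tips': [(0.88, array([365.4,  64.9])), (0.67, array([339.2, 334.9]))]}
pliers (array([ 0.5583029 , -0.28635893,  0.30269457]), [np.float64(0.03359615775913151), np.float64(0.03359615775913144)]) [array([ 0.52670728, -0.30219009,  0.038     ]), array([ 0.28163783, -0.30580481,  0.038     ])]
pliers_grip list index out of range
pliers_tips (array([ 0.54676037, -0.28781952,  0.32825429]), [np.float64(0.0362773469839678), np.float64(0.03627734698396768)]) [array([ 0.32827621, -0.32169792,  0.022     ]), array([ 0.58146569, -0.28338948,  0.022     ])]
```

```bash
python3 - <<'E'
from h import *
st=r.read_state(); c1=cam("wrist",st)
s0=dict(st); s0["tool_pos"]=[.50,-.34,.22]; s0["orientation"]=down(.2); c0=cam("wrist",s0)
P=tri([ray(c0,(289.2,144.6)),ray(c1,(378.1,141.2))]); T=tri([ray(c0,(279.2,86.6)),ray(c1,(365.4,64.9))])
print(P,T,np.arctan2(*(T[0]-P[0])[1::-1]),st["tool_pos"])
p0=atz(c0,(289.2,144.6),.038);p1=atz(c1,(378.1,141.2),.038);print(p0,p1)
# red handle mask -> axis
for n,c in(("pl0",c0),("pl1",c1)):
    im=cv2.imread(f"pics/{n}.png"); h=cv2.cvtColor(im,cv2.COLOR_BGR2HSV)
    m=(((h[...,0]<6)|(h[...,0]>172))&(h[...,1]>150)&(h[...,2]>60)).astype(np.uint8)
    k,l,s,ce=cv2.connectedComponentsWithStats(m)
    for i in np.argsort(-s[1:,4])[:3]+1: print(n,s[i],ce[i],atz(c,ce[i],.0435))
E
```

```text
(array([ 0.52981936, -0.30254659,  0.05625088]), [np.float64(0.0002754391165165437), np.float64(0.00027543911651649756)]) (array([ 0.5808873 , -0.28254038,  0.04276045]), [np.float64(0.00017598208722447668), np.float64(0.00017598208722471273)]) 0.3733799295880792 [ 0.4713662  -0.27144389  0.14130362]
[ 0.52720828 -0.30135057  0.038     ] [ 0.52781949 -0.30606031  0.038     ]
pl0 [272 187  22  65 543] [283.07734807 219.02394107] [ 0.44867771 -0.30896749  0.0435    ]
pl0 [322 177  18  67 503] [330.63021869 210.96222664] [ 0.46766301 -0.35679121  0.0435    ]
pl1 [352 195  21  82 827] [362.25755744 235.44860943] [ 0.44940933 -0.31120923  0.0435    ]
pl1 [414 183  17  59 627] [422.14354067 212.27113238] [ 0.47912186 -0.35495124  0.0435    ]
```

View pics/pl1.png

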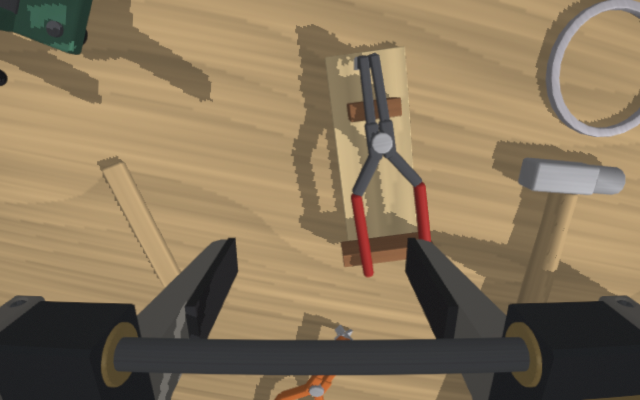

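Wrist view pl1: pivot at (382,143), tips near (368,57), left handle from (357,197) to (368,273), right handle from (421,185) down to where the finger hides it. I'll use these to get the yaw, then do a refined look from above the grip.

```bash
python3 - <<'E'
from h import *
c=cam("wrist")
f=lambda a,z=.049:atz(c,a,z)
an=lambda a,b:np.arctan2(*(b-a)[1::-1])
print(an(f((368,273)),f((357,197))),an(f((426,240)),f((421,185))),an(f((382,143)),f((369,57))), f((382,143)))
yaw=an(f((368,273)),f((357,197)))
yaw=.5*(yaw+an(f((382,143)),f((369,57))))
piv=np.array([.5275,-.3035]); 
V=[]
for i,(dx,dy,z) in enumerate([(-.05,.0,.15),(-.085,.02,.15)]):
    o=R.from_euler('z',yaw).apply([dx,dy,0])
    r.move_pose([piv[0]+o[0],piv[1]+o[1],z],down(yaw)); r.pause(.15)
    c,oo=look(("pliers","pliers_grip","pliers_tips"),f"pm{i}"); print({k:[q for q in v][:2] for k,v in oo.items()}); V.append((c,oo))
print(yaw,r.read_state()["time_s"])
for n,z in (("pliers",.038),("pliers_tips",.022),("pliers_grip",.0435)):
    w=[[atz(c,q[1],z).round(4) for q in o[n][:2]] for c,o in V]; print(n,w)
    try: print(tri([ray(c,min(o[n],key=lambda q:np.linalg.norm(atz(c,q[1],z)[:2]-piv))[1]) for c,o in V]))
    except Exception as e: print(e)
np.save("V.npy",np.array([V[0][0],V[1][0]],dtype=object),allow_pickle=True)
E
```

```text
0.36827167812082695 0.3728002496124679 0.393685501638855 [ 0.52813788 -0.30722333  0.049     ]
{'pliers': [(0.89, array([322.8, 136.3])), (0.82, array([241.7, 365.5]))], 'pliers_grip': [(0.74, array([213.7, 390.4]))], 'pliers_tips': [(0.97, array([321.5,  64.3])), (0.78, array([265.6, 322.7]))]}
{'pliers': [(0.77, array([346.9,  93.8])), (0.58, array([253.1, 341.1]))], 'pliers_grip': [], 'pliers_tips': [(0.91, array([279. , 293.4])), (0.59, array([347.2,  16.4]))]}
0.380978589879841 4.9
pliers [[array([ 0.5286, -0.3039,  0.038 ]), array([ 0.2836, -0.3129,  0.038 ])], [array([ 0.5279, -0.3044,  0.038 ]), array([ 0.2786, -0.3099,  0.038 ])]]
(array([ 0.52802357, -0.30440689,  0.0332243 ]), [np.float64(0.00031388875414663844), np.float64(0.000313888754146709)])
pliers_tips [[array([ 0.5805, -0.282 ,  0.022 ]), array([ 0.3304, -0.3204,  0.022 ])], [array([ 0.3295, -0.3172,  0.022 ]), array([ 0.583 , -0.2827,  0.022 ])]]
(array([ 0.57913643, -0.28267721,  0.04040841]), [np.float64(0.0001554497386202778), np.float64(0.00015544973862018595)])
pliers_grip [[array([ 0.2459, -0.2952,  0.0435])], []]
min() iterable argument is empty
```

```bash
cat > P.py <<'E'
import numpy as np
yaw=.379; piv=np.array([.5282,-.3042]); u=np.array([np.cos(yaw),np.sin(yaw)]); g=piv-.05*u
E
python3 - <<'E'
from h import *; from P import *
def S(t): s=r.read_state(); print(t,round(s["time_s"],2),"op",round(s["opening"]*92,1),"ff",np.round(s["finger_force"],1),"F",np.round(s["force"],1),np.round(s["tool_pos"],4))
r.move_pose([*g,.08],down(yaw)); S("above")
print(r.servo_line([*g,.0245],vel=.1,until_force=8)); S("down")
fingers.close(effort=11); S("c11")
r.pause(.3); S("w")
viewer.capture("wrist"); cv2.imwrite("pics/grip.png",viewer.capture("wrist"))
E
```

```text
above 5.32 op 91.7 ff 0.0 F [-0.7  0.1 -0. ] [ 0.481  -0.3221  0.0794]
False
down 6.03 op 92.2 ff 0.0 F [ 0.8 -0.2 -0.3] [ 0.482  -0.323   0.0251]
c11 6.61 op 59.6 ff 11.0 F [-0.1 -0.6  3. ] [ 0.4819 -0.3228  0.0247]
w 6.91 op 59.8 ff 11.0 F [-0.6 -0.5  6.1] [ 0.4819 -0.3228  0.0247]
```

View pics/grip.png

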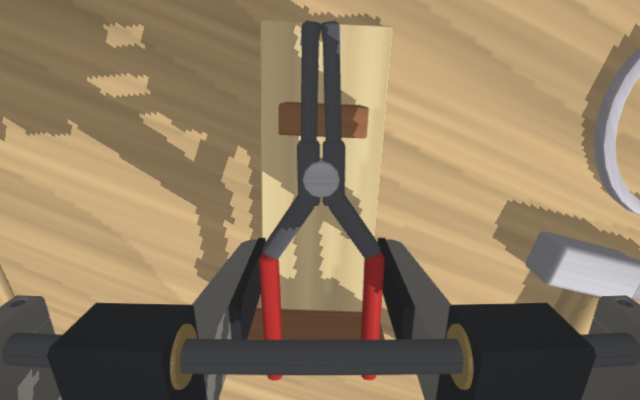

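The pliers sit centred between the pads, with both handles touching, so I'll firm the grip a little, lift, and look at the ring.

```bash
cat >> h.py <<'E'
def S(t): s=r.read_state(); print(t,round(s["time_s"],2),"op",round(s["opening"]*92,1),"ff",np.round(s["finger_force"],1),"F",np.round(s["force"],1),np.round(s["tool_pos"],4),np.round(R.from_matrix(R.from_quat(s["orientation"]).as_matrix()@np.diag([1,-1,-1])).as_euler('ZYX'),3))
E
python3 - <<'E'
from h import *; from P import *
fingers.close(effort=12.5); S("c12.5")
r.servo_line([*g,.10],vel=.08); S("up")
r.pause(.25)
r.servo_line([*g,.20],vel=.2); S("up2")
V=[];ns=("ring","ring_mid","ring_gap","parts_block","pliers_tips","pliers_grip","pliers")
for i,p in enumerate([[.46,.25,.2],[.46,.37,.2]]):
    r.move_pose(p,down(0)); r.pause(.15); S("v")
    c,o=look(ns,f"rg{i}"); V.append((c,o))
    for n,z in zip(ns,(.032,.03375,.03375,0,.2,.22,.2)): print(n,[(q[0],q[1].round(),atz(c,q[1],z).round(4)[:2]) for q in o[n][:3]])
E
```

```text
c12.5 7.22 op 59.8 ff 12.5 F [-0.8 -0.   5.3] [ 0.4819 -0.3228  0.0247] [ 0.379 -0.    -0.   ]
up 8.32 op 56.7 ff 12.5 F [-0.5 -0.1 -1.8] [ 0.4814 -0.3225  0.0995] [0.379 0.001 0.001]
up2 9.22 op 57.0 ff 12.5 F [ 0.4  0.  -1.8] [ 0.4812 -0.3224  0.1991] [0.379 0.001 0.001]
v 11.43 op 57.2 ff 12.5 F [-0.   0.7 -1.9] [0.4604 0.2494 0.2   ] [-0.001 -0.    -0.   ]
ring [(0.64, array([241., 107.]), array([0.5328, 0.3253]))]
ring_mid [(0.55, array([242., 106.]), array([0.5339, 0.3242]))]
ring_gap [(0.94, array([250., 129.]), array([0.5121, 0.3178])), (0.43, array([241., 105.]), array([0.5348, 0.3254]))]
parts_block []
pliers_tips [(0.93, array([317.,  40.]), array([0.5684, 0.2513]))]
pliers_grip []
pliers [(0.73, array([320., 172.]), array([0.5067, 0.2503]))]
v 12.53 op 57.0 ff 12.5 F [ 0.8  0.4 -1.7] [0.46   0.3691 0.1999] [-0.001  0.    -0.001]
ring [(0.93, array([367., 106.]), array([0.5327, 0.3259])), (0.19, array([550., 219.]), array([0.4185, 0.1247]))]
ring_mid [(0.85, array([369., 109.]), array([0.5298, 0.3242]))]
ring_gap [(0.97, array([378., 124.]), array([0.5159, 0.3149]))]
parts_block [(0.57, array([368., 104.]), array([0.5342, 0.3201])), (0.25, array([368., 106.]), array([0.5317, 0.3201]))]
pliers_tips [(0.6, array([317.,  38.]), array([0.5688, 0.371 ]))]
pliers_grip [(0.48, array([376., 127.]), array([0.5305, 0.3456]))]
pliers [(0.67, array([320., 174.]), array([0.5054, 0.3695]))]
```

View pics/rg0.png

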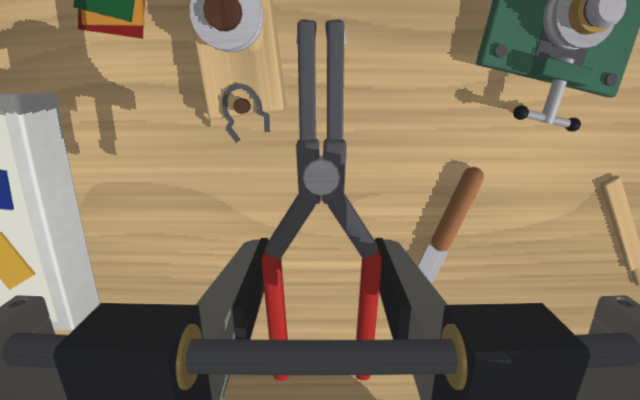

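rg0: pliers held straight, tips at (307,25)/(335,25). The ring is on its block with the dowel at (242,106) and lug ends at about (237,140) and (268,130), so the block's yaw is slightly clockwise in the view. The bender's T-handle is at (548,118). I'll enlarge the ring from both views.

```bash
python3 - <<'E'
import cv2,numpy as np
a=cv2.imread("pics/rg0.png")[65:155,195:295]; b=cv2.imread("pics/rg1.png")[65:155,320:420]
m=np.hstack([cv2.resize(x,(400,360),interpolation=cv2.INTER_CUBIC) for x in(a,b)])
cv2.imwrite("pics/rgz.png",m)
E
```

```text
(no output)
```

View pics/rgz.png

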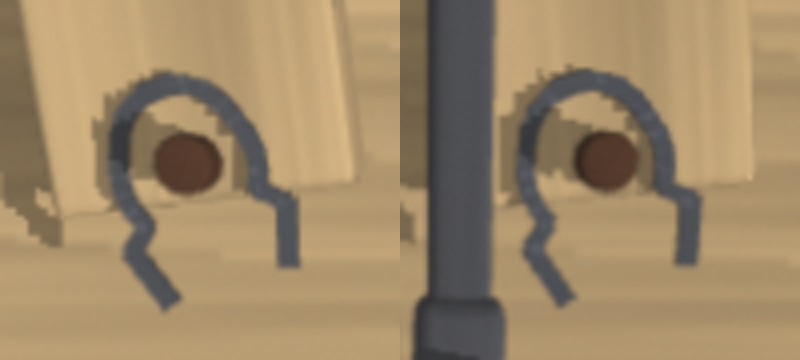

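```bash
python3 - <<'E'
from h import *
s=dict(r.read_state()); z=.0355
for p,x0,pts in (([.4604,.2494,.2],195,dict(L=(170,303),Rr=(288,267),l0=(128,252),r0=(288,195),aL=(110,165),aT=(180,73),aR=(268,160))),([.46,.3691,.1999],320,dict(L=(165,301),Rr=(287,265),l0=(127,250),r0=(290,195),aL=(117,155),aT=(190,70),aR=(275,165)))):
    s["tool_pos"]=p; s["orientation"]=down(-.001); c=cam("wrist",s)
    w={k:atz(c,(x0+v[0]/4,65+v[1]/4),z)[:2] for k,v in pts.items()}
    # circle through 3
    A=np.array([2*(w[k]-w["aT"]) for k in("aL","aR")]); b=[w[k]@w[k]-w["aT"]@w["aT"] for k in("aL","aR")]
    cen=np.linalg.solve(A,b); m=(w["L"]+w["Rr"])/2; d=cen-m
    print({k:v.round(4) for k,v in w.items()}); print("cen",cen,"R",np.linalg.norm(cen-w["aT"]),"gapmid",m,"dist",np.linalg.norm(d),"yaw",np.arctan2(d[1],d[0]),"yaw perp",np.arctan2(*(w["Rr"]-w["L"])[::-1])+np.pi/2, "base perp",np.arctan2(*(w["r0"]-w["l0"])[::-1])+np.pi/2,"lugw",np.linalg.norm(w["Rr"]-w["L"]))
    dz=atz(c,(x0+(187 if x0==195 else 207)/4,65+163/4),.048); print("dowel",dz)
    if x0==195: e=[atz(c,(x0+q[0]/4,65+q[1]/4),.032)[:2] for q in((62,215),(355,180))]; print("edge perp",np.arctan2(*(e[1]-e[0])[::-1])+np.pi/2,np.linalg.norm(e[1]-e[0]))
E
```

```text
{'L': array([0.5012, 0.3303]), 'Rr': array([0.5096, 0.3013]), 'l0': array([0.5134, 0.3396]), 'r0': array([0.5265, 0.3006]), 'aL': array([0.5337, 0.3424]), 'aT': array([0.5543, 0.3245]), 'aR': array([0.5346, 0.305 ])}
cen [0.53556882 0.32372857] R 0.018769601515055058 gapmid [0.50540457 0.31582363] dist 0.031182846462380186 yaw 0.2562996292137142 yaw perp 0.2838650127791489 base perp 0.32323785641252867 lugw 0.030172629614181972
dowel [0.53441728 0.32134013 0.048     ]
edge perp 0.10791527036241089 0.07129332162461545
{'L': array([0.501 , 0.3306]), 'Rr': array([0.5097, 0.3016]), 'l0': array([0.5131, 0.3401]), 'r0': array([0.5261, 0.3018]), 'aL': array([0.5351, 0.3429]), 'aT': array([0.5542, 0.3264]), 'aR': array([0.533 , 0.3057])}
cen [0.5356681  0.32421274] R 0.018699499199227924 gapmid [0.50533841 0.31613596] dist 0.03138668996834892 yaw 0.2602592779696989 yaw perp 0.29044847245892513 base perp 0.32646393544927355 lugw 0.030265473351641568
dowel [0.53375149 0.32351346 0.048     ]
```

```bash
cat >> P.py <<'E'
ry=.28; gap=np.array([.5155,.3182]); a=np.array([np.cos(ry),np.sin(ry)]); L=.109
E
python3 - <<'E'
from h import *; from P import *
t=gap-L*a
r.move_pose([*t,.12],down(ry)); r.servo_line([*t,.075],vel=.1); r.pause(.3); S("hover")
c,o=look(("ring_gap","pliers_tips","ring_mid"),"hov")
for n,z in (("ring_gap",.03375),("ring_mid",.03375),("pliers_tips",r.read_state()["tool_pos"][2]-.0025)): print(n,[(q[0],q[1].round(1),atz(c,q[1],z).round(4)[:2]) for q in o[n][:3]])
im=cv2.imread("pics/hov.png")[0:200,200:440]; cv2.imwrite("pics/hovz.png",cv2.resize(im,(720,600),interpolation=cv2.INTER_CUBIC))
E
```

```text
hover 14.39 op 57.0 ff 12.5 F [-0.6 -0.1 -1.5] [0.411  0.2883 0.0755] [ 0.28  -0.001  0.   ]
ring_gap []
ring_mid []
pliers_tips [(0.56, array([319.1,  37.3]), array([0.5162, 0.3195]))]
```

View pics/hovz.png

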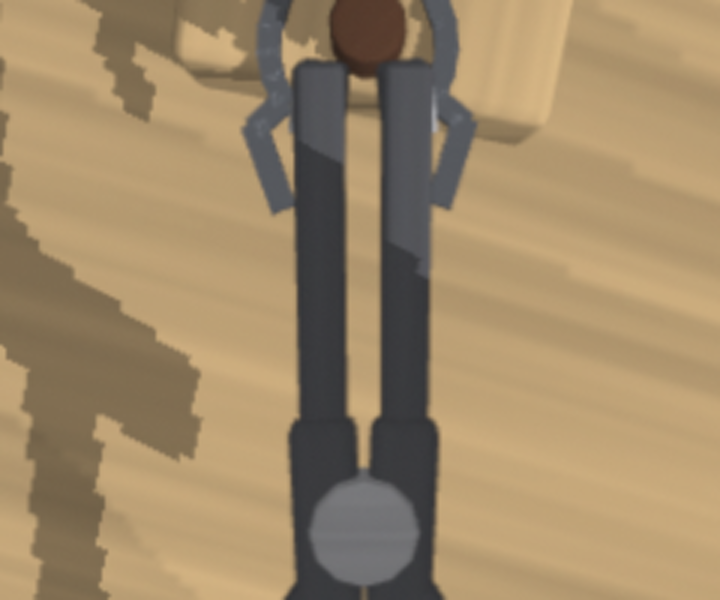

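Hover view: the jaws (297–432, mid 364) are centred between the lug ends (about 285 and 440, mid 362), and the dowel is at 367. So lateral position and yaw are good. I'll check the fore-aft position numerically and descend.

```bash
python3 - <<'E'
from h import *; from P import *
c=cam("wrist"); t=np.array(r.read_state()["tool_pos"][:2])
for n,p in dict(Lend=(285,210),Rend=(440,205),Lb=(250,130),Rb=(472,125)).items(): print(n,(np.array(atz(c,(200+p[0]/3,p[1]/3),.0355)[:2]-t)@np.array([[a[0],-a[1]],[a[1],a[0]]])).round(4))
t=gap-L*a
print(r.servo_line([*t,.0393],vel=.04,until_force=4)); r.pause(.2); S("in")
c,o=look((),"in")
for n in("pics/in.png",):
    im=cv2.imread(n)[0:200,200:440]; cv2.imwrite("pics/inz.png",cv2.resize(im,(720,600),interpolation=cv2.INTER_CUBIC))
E
```

```text
Lend [0.0975 0.0149]
Rend [ 0.0984 -0.0147]
Lb [0.1119 0.0212]
Rb [ 0.1128 -0.0204]
False
in 15.83 op 57.2 ff 12.5 F [ 0.4 -0.7 -1.3] [0.4109 0.2882 0.0395] [ 0.28 -0.    0.  ]
```

View pics/inz.png

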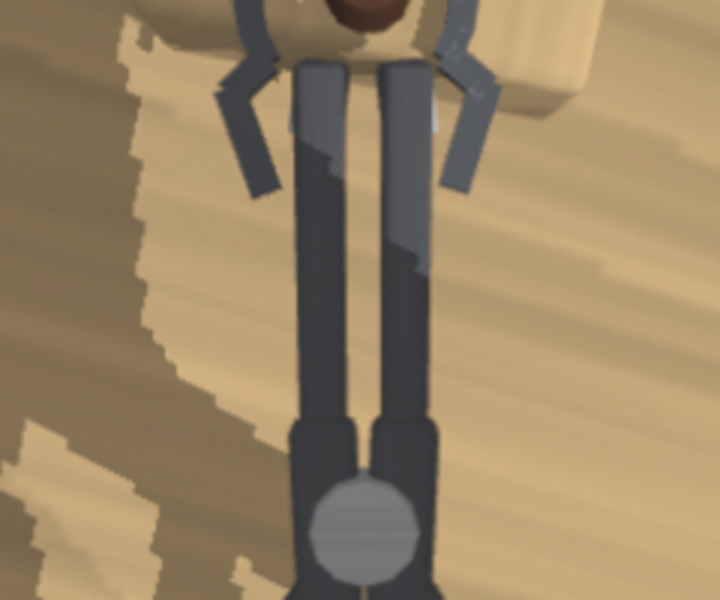

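Tips are down between the lugs with clear space on both sides (lug ends at 265 and 455, jaws at 297–432). I'll move 2.5 mm back to the lugs' mid-length and squeeze in stages.

```bash
python3 - <<'E'
from h import *; from P import *
t=gap-(L+.0025)*a+.0007*np.array([-a[1],a[0]])
r.servo_line([*t,.0393],vel=.03); S("shift")
for e in (16,20,25,32,40):
    fingers.close(effort=e); S(e)
r.pause(.2); S("w")
look((),"sq")
im=cv2.imread("pics/sq.png")[0:267,160:480]; cv2.imwrite("pics/sqz.png",cv2.resize(im,(720,600),interpolation=cv2.INTER_CUBIC))
E
```

```text
shift 16.13 op 57.1 ff 12.5 F [ 0.   0.1 -1.7] [0.4079 0.288  0.0393] [ 0.28  0.   -0.  ]
16 16.48 op 38.4 ff 15.5 F [-0.1 -0.7 -1.8] [0.4082 0.2881 0.0393] [ 0.28 -0.    0.  ]
20 16.7 op 32.3 ff 19.1 F [-1.1 -0.4 -1.2] [0.4081 0.288  0.0393] [ 0.28  0.   -0.  ]
25 16.92 op 31.5 ff 23.8 F [ 0.5  0.3 -2.1] [0.4082 0.2881 0.0393] [ 0.28 -0.   -0.  ]
32 17.13 op 31.5 ff 30.5 F [-0.1  0.1 -2.3] [0.4081 0.288  0.0393] [ 0.28  0.   -0.  ]
40 17.35 op 30.8 ff 38.1 F [ 1.2  0.6 -1.9] [0.4082 0.2881 0.0393] [ 0.28 -0.    0.  ]
w 17.55 op 31.2 ff 38.1 F [ 0.6  0.5 -2.9] [0.4081 0.2881 0.0393] [ 0.28  0.   -0.  ]
```

View pics/sqz.png

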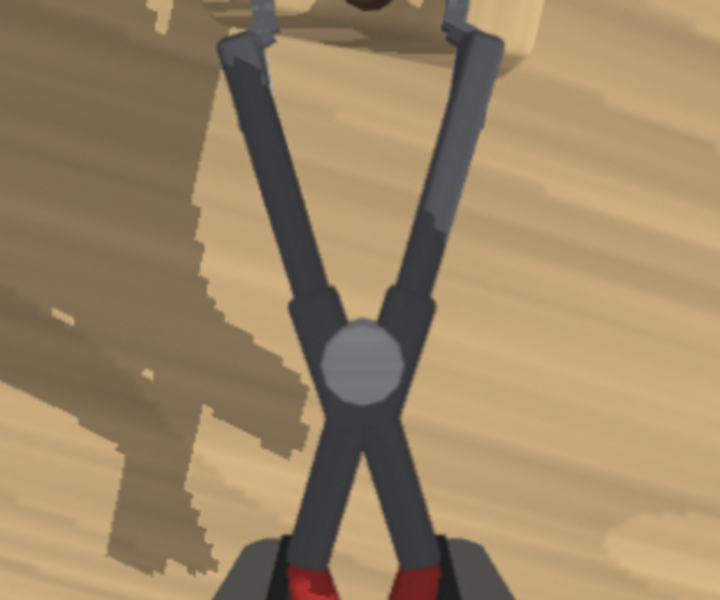

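The pliers are at the stop (31 mm), with the jaw ends over the lugs. Next I'll lift slowly and check from all three cameras.

```bash
python3 - <<'E'
from h import *; from P import *
t=np.array(r.read_state()["tool_pos"][:2])
r.servo_line([*t,.060],vel=.03); S("l1")
r.servo_line([*t,.20],vel=.15); r.pause(.3); S("l2")
st=r.read_state(); C={}; 
for n in("scene","top"):
    im=viewer.capture(n); cv2.imwrite(f"pics/lift_{n}.png",im); C[n]=cam(n)
    pred=[*(t+.131*a),.198+.0]; uv=proj(C[n],pred)[0]; print(n,"pred",uv.round(1),[(q["conf"],np.round(q["uv"],1)) for q in viewer.pinpoint(n,"ring_mid")])
c,o=look(("ring_gap","pliers_tips"),"lift_w"); print(o)
def crop(n,uv,w,s):
    im=cv2.imread(n); x,y=np.clip(uv.astype(int)-w,0,[640-2*w,400-2*w]); return cv2.resize(im[y:y+2*w,x:x+2*w],(s,s),interpolation=cv2.INTER_CUBIC)
m=np.hstack([crop(f"pics/lift_{n}.png",proj(C[n],[*(t+.12*a),.2])[0],30,390) for n in C])
w=cv2.resize(cv2.imread("pics/lift_w.png")[0:100,190:450],(780,205)) if 0 else cv2.resize(cv2.imread("pics/lift_w.png")[0:70,190:450],(780,210))
cv2.imwrite("pics/liftz.png",np.vstack([m,w]))
E
```

```text
l1 18.44 op 30.7 ff 38.1 F [ 0.4  0.9 -1.9] [0.4081 0.288  0.06  ] [ 0.28  0.   -0.  ]
l2 19.82 op 30.9 ff 38.1 F [ 0.2  0.8 -1.3] [0.408  0.2879 0.1995] [ 0.28   0.001 -0.   ]
scene pred [399.8 123.3] [(0.48, array([398.8, 126.6]))]
top pred [203.2 182.8] [(0.53, array([203.5, 188.3]))]
{'ring_gap': [], 'pliers_tips': [(0.63, array([627.2,  58. ]))]}
```

View pics/liftz.png

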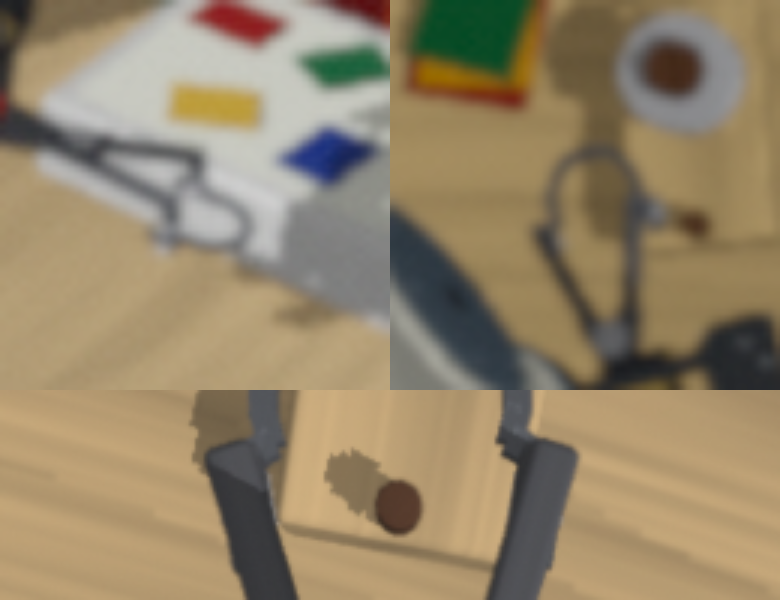

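The ring is level and spread on the tips, clear of its dowel. In the top crop the arc centre is near (597,193). I'll estimate the in-hand offset while moving to the bender, and measure the axle from two wrist positions.

```bash
python3 - <<'E'
from h import *; from P import *
t=np.array([.408,.2879]); B=np.array([[a[0],-a[1]],[a[1],a[0]]])
o={}
for n in("scene","top"):
    c=cam(n); uv=proj(c,[*(t+.12*a),.2])[0]; o[n]=np.clip(uv.astype(int)-30,0,[580,340])
c=cam("top")
for z in(.194,.198,.202):
  W={k:(atz(c,o["top"]+np.array([p[0]-390,p[1]])/6.5,z)[:2]-t)@B for k,p in dict(l=(553,195),top=(597,149),r=(640,193),lug=(550,228),rlug=(640,210)).items()}
  print(z,{k:v.round(4) for k,v in W.items()})
cs=cam("scene")
for z in(.194,.198,.202): print("scene far",z,((atz(cs,o["scene"]+np.array([247,238])/6.5,z)[:2]-t)@B).round(4))
V=[];ns=("axle_top","axle_groove","bender")
for i,p in enumerate([[.52,-.05,.2],[.52,.10,.2]]):
    r.move_pose(p,down(.2)); r.pause(.15); S("v")
    c,q=look(ns,f"ax{i}"); V.append((c,q))
    for n,z in zip(ns,(.074,.06075,0)): print(n,[(k[0],k[1].round(),atz(c,k[1],z).round(4)[:2]) for k in q[n][:3]])
for n in ns[:2]:
    try: print(n,tri([ray(c,q[n][0][1]) for c,q in V]))
    except Exception as e: print(e)
m=np.hstack([cv2.resize(cv2.imread(f"pics/ax{i}.png"),(400,250)) for i in(0,1)]); cv2.imwrite("pics/axz.png",m)
E
```

```text
0.194 {'l': array([0.1275, 0.018 ]), 'top': array([ 0.1418, -0.0063]), 'r': array([ 0.1171, -0.0201]), 'lug': array([0.1135, 0.023 ]), 'rlug': array([ 0.1097, -0.0182])}
0.198 {'l': array([0.1266, 0.0168]), 'top': array([ 0.1408, -0.0075]), 'r': array([ 0.1162, -0.0212]), 'lug': array([0.1126, 0.0217]), 'rlug': array([ 0.1088, -0.0193])}
0.202 {'l': array([0.1256, 0.0155]), 'top': array([ 0.1398, -0.0087]), 'r': array([ 0.1152, -0.0223]), 'lug': array([0.1117, 0.0205]), 'rlug': array([ 0.1079, -0.0204])}
scene far 0.194 [ 0.149  -0.0112]
scene far 0.198 [ 0.1501 -0.0166]
scene far 0.202 [ 0.1512 -0.022 ]
v 21.66 op 30.9 ff 38.1 F [ 0.  -0.3 -2.6] [ 0.52   -0.0489  0.2   ] [ 0.202 -0.     0.   ]
axle_top [(0.68, array([271.,  64.]), array([0.6176, 0.012 ]))]
axle_groove [(0.79, array([270.,  63.]), array([0.6184, 0.0153])), (0.72, array([355., 287.]), array([ 0.4248, -0.1032]))]
bender [(0.64, array([279.,  66.]), array([0.6202, 0.0151]))]
v 22.66 op 31.2 ff 38.1 F [ 0.1  0.  -1.9] [0.5201 0.099  0.2   ] [ 0.199  0.    -0.   ]
axle_top [(0.97, array([446., 100.]), array([0.6191, 0.0132]))]
axle_groove [(0.83, array([441.,  98.]), array([0.6199, 0.0128]))]
bender [(0.96, array([420.,  97.]), array([0.6198, 0.0145]))]
axle_top (array([0.61845035, 0.01237289, 0.07164701]), [np.float64(0.0007731388354025348), np.float64(0.0007731388354029555)])
axle_groove (array([0.61892642, 0.01453836, 0.06581224]), [np.float64(0.0007340637217402092), np.float64(0.0007340637217399698)])
```

View pics/axz.png

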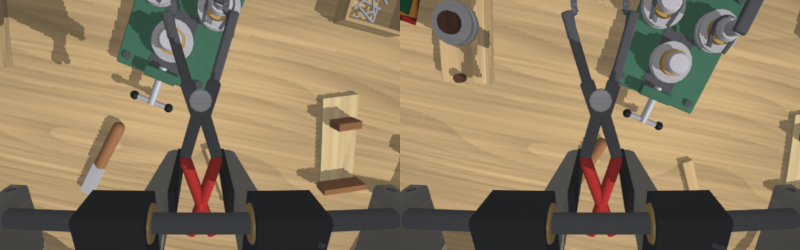

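The axle is at about (0.619, 0.013), in both wrist views and both overview views. I'm out of viewing allowance (I've viewed 11 pictures, one over), so from here I work by numbers. I'll take two more axle measurements, then hover.

```bash
python3 - <<'E'
from h import *
ns=("axle_top","axle_groove"); al=[]
for i,p in enumerate([[.53,.11,.17],[.53,-.09,.17]]):
    r.move_pose(p,down(.1)); r.pause(.2)
    c,q=look(ns,f"ay{i}")
    for n,z in zip(ns,(.074,.06075)): 
        for k in q[n][:2]: print(n,k[0],k[1].round(1),atz(c,k[1],z).round(4)[:2])
    # bright low-saturation axle disc: check by Hough near the prediction
    g=cv2.medianBlur(cv2.cvtColor(cv2.imread(f"pics/ay{i}.png"),cv2.COLOR_BGR2GRAY),3)
    uv=proj(c,[.619,.0135,.074])[0]; x0,y0=(uv-45).astype(int).clip(0); cr=g[y0:y0+90,x0:x0+90]
    cr=cv2.resize(cr,None,fx=3,fy=3,interpolation=cv2.INTER_CUBIC)
    h=cv2.HoughCircles(cr,cv2.HOUGH_GRADIENT,1.5,10,param1=80,param2=28,minRadius=30,maxRadius=170)
    f=346.6/(c[2][2]-.074)
    print("pred",uv.round(1),"r axle top/axle/spacer/roller px",np.round([f*.0125,f*.016,f*.01875*.97,f*.03*.93],1))
    if h is not None:
        for x,y,rr in h[0][:6]: print("  circ",(x/3+x0).round(1),(y/3+y0).round(1),(rr/3).round(1),[ (z,atz(c,(x/3+x0,y/3+y0),z).round(4)[:2]) for z in (.074,.069,.058,.045)])
S("end")
E
```

```text
axle_top 0.79 [459.7 104.4] [0.6179 0.0136]
axle_top 0.36 [316.2 287.2] [0.452  0.1063]
pred [460.2 102.9] r axle top/axle/spacer/roller px [16.2 20.7 23.6 36.2]
  circ 444.2 99.8 38.4 [(0.074, array([0.6199, 0.026 ])), (0.069, array([0.62  , 0.0243])), (0.058, array([0.6202, 0.0205])), (0.045, array([0.6205, 0.016 ]))]
  circ 449.8 97.8 32.6 [(0.074, array([0.6218, 0.0222])), (0.069, array([0.6219, 0.0204])), (0.058, array([0.6222, 0.0164])), (0.045, array([0.6226, 0.0117]))]
  circ 445.2 106.8 32.1 [(0.074, array([0.6149, 0.0243])), (0.069, array([0.6149, 0.0225])), (0.058, array([0.6149, 0.0187])), (0.045, array([0.615 , 0.0141]))]
  circ 448.8 102.8 37.0 [(0.074, array([0.6181, 0.0222])), (0.069, array([0.6182, 0.0204])), (0.058, array([0.6183, 0.0165])), (0.045, array([0.6185, 0.0118]))]
  circ 440.2 97.8 42.2 [(0.074, array([0.621 , 0.0293])), (0.069, array([0.6211, 0.0277])), (0.058, array([0.6214, 0.024 ])), (0.045, array([0.6217, 0.0197]))]
  circ 444.8 103.2 36.6 [(0.074, array([0.6174, 0.0252])), (0.069, array([0.6174, 0.0234])), (0.058, array([0.6176, 0.0196])), (0.045, a
[... 593 characters left out ...]
([0.6173, 0.0046])), (0.069, array([0.6174, 0.0062])), (0.058, array([0.6175, 0.0097])), (0.045, array([0.6176, 0.0138]))]
  circ 203.8 78.8 27.4 [(0.074, array([0.6164, 0.0072])), (0.069, array([0.6164, 0.0088])), (0.058, array([0.6165, 0.0124])), (0.045, array([0.6166, 0.0167]))]
  circ 216.8 72.2 44.1 [(0.074, array([ 0.6218, -0.0023])), (0.069, array([ 0.6219, -0.0009])), (0.058, array([0.6223, 0.0023])), (0.045, array([0.6226, 0.0061]))]
  circ 203.2 66.8 27.9 [(0.074, array([0.6248, 0.0077])), (0.069, array([0.625 , 0.0094])), (0.058, array([0.6254, 0.013 ])), (0.045, array([0.6259, 0.0172]))]
end 24.63 op 30.7 ff 38.1 F [ 0.  -0.2 -2.4] [ 0.5302 -0.0891  0.17  ] [ 0.101 -0.     0.   ]
```

```bash
python3 - <<'E'
from h import *; from P import *
t=np.array([.408,.2879]); n_=np.array([-a[1],a[0]])
from scipy.ndimage import map_coordinates
th=np.radians(np.arange(-100,101,4))
I={n:cv2.imread(f"pics/lift_{n}.png").astype(float).mean(2) for n in("top","scene")}
Cc={n:cam(n) for n in I}
def score(n,x,y,z,Rm):
    def s(rad):
        P=np.array([[*(t+(x+rad*np.cos(q))*a+(y+rad*np.sin(q))*n_),z] for q in th]); uv=proj(Cc[n],P)
        return map_coordinates(I[n],[uv[:,1],uv[:,0]],order=1)
    return (.5*s(Rm+.006)+.5*s(Rm-.006)-s(Rm)).clip(-15,40).mean()
for Rm in(.0170,.0185):
  for n in I:
    res=sorted([(score(n,x,y,.196,Rm),x,y) for x in np.arange(.114,.142,.002) for y in np.arange(-.010,.011,.002)])[::-1][:4]; print(Rm,n,[tuple(np.round(q,4)) for q in res])
  res=sorted([(score("top",x,y,z,Rm)+score("scene",x,y,z,Rm),x,y,z) for x in np.arange(.118,.138,.002) for y in np.arange(-.006,.007,.002) for z in np.arange(.186,.204,.002)])[::-1][:5]; print("both",[tuple(np.round(q,4)) for q in res])
E
```

```text
0.017 top [(np.float64(16.6429), np.float64(0.126), np.float64(0.0)), (np.float64(16.4535), np.float64(0.126), np.float64(0.002)), (np.float64(15.2066), np.float64(0.128), np.float64(0.0)), (np.float64(14.6641), np.float64(0.124), np.float64(0.002))]
0.017 scene [(np.float64(22.5876), np.float64(0.13), np.float64(-0.008)), (np.float64(21.9825), np.float64(0.128), np.float64(-0.008)), (np.float64(21.1927), np.float64(0.13), np.float64(-0.01)), (np.float64(20.3651), np.float64(0.128), np.float64(-0.01))]
both [(np.float64(38.1521), np.float64(0.128), np.float64(0.004), np.float64(0.188)), (np.float64(37.6809), np.float64(0.128), np.float64(0.002), np.float64(0.19)), (np.float64(37.434), np.float64(0.128), np.float64(0.002), np.float64(0.188)), (np.float64(37.1951), np.float64(0.128), np.float64(0.004), np.float64(0.186)), (np.float64(35.6951), np.float64(0.126), np.float64(0.004), np.float64(0.188))]
0.0185 top [(np.float64(17.4122), np.float64(0.124), np.float64(0.0)), (np.float64(16.7998), np.float64(0.124), np.float64(0.002)), (np.float64(15.7861), np.float64(0.126), np.float64(0.0)), (np.float64(14.8266), np.float64(0.122), np.float64(0.002))]
0.0185 scene [(np.float64(23.4559), np.float64(0.128), np.float64(-0.008)), (np.float64(22.3218), np.float64(0.126), np.float64(-0.008)), (np.float64(22.0207), np.float64(0.128), np.float64(-0.01)), (np.float64(21.3854), np.float64(0.128), np.float64(-0.006))]
both [(np.float64(39.5781), np.float64(0.126), np.float64(0.004), np.float64(0.188)), (np.float64(39.4061), np.float64(0.126), np.float64(0.002), np.float64(0.188)), (np.float64(39.3215), np.float64(0.126), np.float64(0.002), np.float64(0.19)), (np.float64(38.8445), np.float64(0.126), np.float64(0.004), np.float64(0.186)), (np.float64(36.8654), np.float64(0.126), np.float64(0.006), np.float64(0.186))]
```

The in-hand ring centre is about 128 mm ahead of the TCP, with no lateral offset. I'll hover, then descend force-guarded.

```bash
cat >> P.py <<'E'
fy=.1; ax=np.array([.6184,.0133]); f=np.array([np.cos(fy),np.sin(fy)]); fn=np.array([-f[1],f[0]])
E
python3 - <<'E'
from h import *; from P import *
t=ax-.128*f
r.move_pose([*t,.15],down(fy)); r.servo_line([*t,.10],vel=.1); r.pause(.2); S("hover")
st=r.read_state(); c,q=look(("axle_top","ring_mid","ring"),"h_w"); print({k:v[:2] for k,v in q.items()})
for n in("top","scene"): cv2.imwrite(f"pics/h_{n}.png",viewer.capture(n)); print(n,proj(cam(n),[*ax,.095])[0].round(1),[(k["conf"],np.round(k["uv"],1)) for k in viewer.pinpoint(n,"ring_mid")[:3]])
print(r.servo_line([*t,.082],vel=.03,until_force=5)); S("d1")
print(r.servo_line([*t,.072],vel=.015,until_force=4)); S("d2")
E
```

```text
hover 25.97 op 30.8 ff 38.1 F [-0.6  0.1 -1.6] [4.916e-01 4.000e-04 1.007e-01] [ 0.1   -0.001 -0.   ]
{'axle_top': [(0.71, array([321.6,   9. ]))], 'ring_mid': [], 'ring': []}
top [312.3 160.1] [(0.47, array([309.6, 162.4])), (0.45, array([466.7, 224. ]))]
scene [361.5 212. ] [(0.52, array([276.8, 219. ])), (0.48, array([365.8, 211.6]))]
False
d1 27.12 op 30.8 ff 38.1 F [ 0.7 -0.3 -2.2] [0.4911 0.0005 0.082 ] [0.1 0.  0. ]
False
d2 27.93 op 30.9 ff 38.1 F [ 1.3 -0.5 -2.4] [0.4911 0.0005 0.072 ] [ 0.1 -0.  -0. ]
```

```bash
python3 - <<'E'
from h import *; from P import *
t=ax-.128*f
s=dict(r.read_state()); s["tool_pos"]=[.4916,.0004,.1007]; print(atz(cam("wrist",s),(321.6,9),.074))
z=.072
while z>.0605:
    z-=.0015; hit=r.servo_line([*t,z],vel=.012,until_force=3); r.pause(.1); S(f"{z:.4f} {hit}")
    if r.read_state()["force"][2]>1.0: break
E
```

```text
[0.61788682 0.01293627 0.074     ]
0.0705 False 28.31 op 31.0 ff 38.0 F [ 1.6  0.2 -2.5] [0.4911 0.0005 0.0705] [ 0.1 -0.  -0. ]
0.0690 False 28.68 op 30.7 ff 38.1 F [-0.1  0.1 -1.9] [0.4908 0.0005 0.0689] [0.1 0.  0. ]
0.0675 False 29.06 op 30.7 ff 38.1 F [-0.3 -0.4 -2. ] [0.491  0.0005 0.0675] [0.1 0.  0. ]
0.0660 False 29.43 op 30.6 ff 38.1 F [ 0.9  0.4 -1.1] [0.4911 0.0005 0.066 ] [0.1 0.  0. ]
0.0645 False 29.81 op 30.7 ff 38.1 F [-0.6 -0.6 -1.2] [0.491  0.0005 0.0645] [ 0.1  0.  -0. ]
0.0630 False 30.18 op 30.7 ff 38.1 F [-0.6 -0.7 -1.3] [0.491  0.0005 0.063 ] [0.1 0.  0. ]
0.0615 False 30.56 op 30.9 ff 38.1 F [ 0.4  0.5 -1.5] [0.4911 0.0005 0.0615] [0.1 0.  0. ]
0.0600 False 30.93 op 30.8 ff 38.1 F [ 0.9  0.4 -1.5] [0.491  0.0005 0.06  ] [0.1 0.  0. ]
```

```bash
python3 - <<'E'
from h import *; from P import *
S("now"); t=np.array(r.read_state()["tool_pos"][:2])
for n in("top","scene"):
    im=viewer.capture(n); cv2.imwrite(f"pics/d_{n}.png",im); c=cam(n)
    print(n,"pred",proj(c,[*ax,.0557])[0].round(1),proj(c,[*ax,.0607])[0].round(1),[(round(k["conf"],2),np.round(k["uv"],1),atz(c,k["uv"],.058).round(3)[:2]) for k in viewer.pinpoint(n,"ring_mid")[:4]])
    for k in viewer.regions_of(n,"ring")[:4]: print("  reg",round(k["conf"],2),k["box"],int(k["region"].sum()))
c,q=look(("ring_gap","pliers_tips","axle_top","axle_groove"),"d_w"); print({k:v[:2] for k,v in q.items()})
for k in viewer.regions_of("wrist","ring")[:4]: print("  wreg",round(k["conf"],2),k["box"],int(k["region"].sum()))
A=cv2.imread("pics/lift_w.png");B=cv2.imread("pics/d_w.png");H=cv2.imread("pics/h_w.png")
for nm,X in(("lift",A),("hover",H),("now",B)):
    g=X.mean(2); print(nm); 
    for y in(2,8,14,20,26): print(y,g[y,252:292:2].astype(int),g[y,350:392:2].astype(int))
E
```

```text
now 30.93 op 30.8 ff 38.1 F [ 0.9  0.4 -1.5] [0.491  0.0005 0.06  ] [0.1 0.  0. ]
top pred [312.9 162.6] [312.8 162.3] [(0.51, array([309.6, 164.4]), array([0.612, 0.024]))]
  reg 0.63 [291.9, 107.6, 340.9, 169.0] 1840
scene pred [360.7 220.9] [360.8 219.8] [(0.63, array([361.4, 219.4]), array([0.617, 0.018])), (0.34, array([276.9, 220.7]), array([ 0.428, -0.148]))]
{'ring_gap': [], 'pliers_tips': [], 'axle_top': [], 'axle_groove': []}
  wreg 0.68 [267.1, 0.8, 375.1, 19.3] 380
lift
2 [139 138  99  98  99  99  99  99 100 100  96  86  86  86  87  86 103 102
 113 155] [153 154 153 144  81  86  86  85  91 159 166 153 154 155 154 153 152 152
 152 151 151]
8 [144 108  94  93  94  93  94  95  96  97  94  87  87  87  87  87 100  98
 136 162] [156 156 152 149  88  87  87  87 102 165 155 153 154 154 155 154 154 154
 154 154 154]
14 [151 150 107  98  97  96  96  95  95  95  95  91  93  92  88  88  92 108
 155 166] [157 155 154  80  65  71  92  94 104 150 147 146 145 145 145 144 145 148
 150 151 153]
20 [154 134 102  88  64  69  76  80  82  83  82  76  81  87  88  85  93 130
 163 168] [157 155 1
[... 1285 characters left out ...]
  93  93]
8 [ 65  65  65  65  67 120 130 124 104  95  95  73  68  68  67  64 105 106
 106 105] [132 132 105  97  60  73 108 113 100  95  95  98 130 179 192 192 151  94
  94  94  94]
14 [ 65  65  60  62  68  73  81  88  93  89  93  89  93  86  90 126 129 108
 104 105] [105 104 102 102 123 147  81  78  67  58  60  76  86  86  84  80  78  83
  93  94  94]
20 [ 65  58  72  85  87  90  91  92  93  93  85  83 142 134 129 129 129 128
 114 132] [104 102  97 178 193 193 187  81  54  56  74  88  89  91  91  90  91  95
  94  94  94]
26 [ 66  65  60  73  85  88  91  91  91  93  94  83  84 137 128 129 129 128
 128 129] [ 82 112 131 184 191 191 150  53  55  73  87  88  91  91  90  91  96  93
  94  95  94]
```

The jaw ends shifted about 6 rows in the wrist image, and Fz rose by only 0.8 N from TCP z of about 0.066. So the ring has landed and the pliers have since pitched slightly in the pads. I'll quantify that from the images.

```bash
python3 - <<'E'
from h import *
from scipy.optimize import least_squares
A=cv2.imread("pics/h_w.png");L0=cv2.imread("pics/lift_w.png");B=cv2.imread("pics/d_w.png")
s=dict(r.read_state()); s["tool_pos"]=[0,0,0]; s["orientation"]=down(0); c=cam("wrist",s)
# hover model points (tool-levelled frame, z up): pivot top disc, jaw seams
def mt(box,D=14):
    x0,y0,x1,y1=box; T=A[y0:y1,x0:x1]; ys=max(0,y0-D); W=B[ys:y1+D,x0-D:x1+D]
    R_=cv2.matchTemplate(W,T,cv2.TM_CCOEFF_NORMED); _,m,_,p=cv2.minMaxLoc(R_); j,i=p
    sub=lambda f,k,n:0 if k<1 or k>n-2 else .5*(f(k-1)-f(k+1))/(f(k-1)-2*f(k)+f(k+1))
    dx=sub(lambda k:R_[i,k],j,R_.shape[1]); dy=sub(lambda k:R_[k,j],i,R_.shape[0])
    return np.array([j+dx+x0-D-x0, i+dy+ys-y0]),m
zt=.0135+.011
pts=[]
for nm,box,z in(("pivot",(300,142,342,184),zt+.002),("Ljoint",(287,124,312,144),zt),("Rjoint",(330,124,356,144),zt),("Ljaw",(256,17,284,40),zt-.003),("Rjaw",(362,17,386,40),zt-.003),("Lred",(285,252,318,275),.0245),("Rred",(330,252,362,275),.0245)):
    d,m=mt(box); cen=np.array([(box[0]+box[2])/2,(box[1]+box[3])/2]); X=atz(c,cen,z); pts.append((X,d,m)); print(nm,X.round(4),d.round(2),round(m,3))
ok=[p for p in pts if p[2]>.8]
G=np.array([0,0,.019])
def f(p):
    Rm=R.from_euler('zyx',[p[0],p[1],p[2]]).as_matrix(); o=[]
    for X,d,m in ok: o+=list(proj(c,Rm@(X-G)+G+[p[3],p[4],p[5]])[0]-proj(c,X)[0]-d)
    return np.array(o+[p[0]*50,p[2]*50,p[4]*300,p[5]*500])
q=least_squares(f,np.zeros(6)); print("yaw,pitch,roll",q.x[:3].round(4),"trans mm",(q.x[3:]*1e3).round(2),"res",np.abs(q.fun).max().round(2))
E
```

```text
pivot [0.0563 0.0002 0.0265] [-0.02  2.78] 0.971
Ljoint [0.0682 0.0091 0.0245] [-0.2   1.91] 0.891
Rjoint [ 0.0682 -0.009   0.0245] [0.02 3.15] 0.8
Ljaw [0.1095 0.0203 0.0215] [-2.72 -5.98] 0.886
Rjaw [ 0.1095 -0.0208  0.0215] [ 2.99 -4.48] 0.949
Lred [0.0082 0.0093 0.0245] [ 0.18 -0.16] 0.994
Rred [ 0.0082 -0.0115  0.0245] [-0.14 -0.01] 0.994
yaw,pitch,roll [-0.0013 -0.0848  0.0053] trans mm [ 0.77  0.07 -0.17] res 1.01
```

```bash
python3 - <<'E'
from h import *; from P import *
from scipy.ndimage import map_coordinates
th=np.radians(np.arange(-110,111,5)); Cc={n:cam(n) for n in("top","scene")}
def run(tag,t,aa,Xs,Ys,Zs,tilt,Rm):
    nn=np.array([-aa[1],aa[0]]); I={n:cv2.imread(f"pics/{tag}_{n}.png").astype(float).mean(2) for n in Cc}
    def sc(n,x,y,z):
        o=0
        for rad,w in((Rm,-1),(Rm+.006,.5),(Rm-.006,.5)):
            P=np.array([[*(t+(x+rad*np.cos(q))*aa+(y+rad*np.sin(q))*nn),z+tilt*rad*np.cos(q)] for q in th]); uv=proj(Cc[n],P)
            o=o+w*map_coordinates(I[n],[uv[:,1],uv[:,0]],order=1)
        return o.clip(-20,50).mean()
    res=sorted([(sc("top",x,y,z),sc("scene",x,y,z),x,y,z) for x in Xs for y in Ys for z in Zs],key=lambda q:-q[0]-q[1])
    W=np.array(res[:15]); w=W[:,0]+W[:,1]; print(tag,Rm,"best",np.round(res[0],4),"mean top15",W[:,2:].mean(0).round(4))
X=np.arange(.120,.1361,.002);Y=np.arange(-.006,.0061,.002)
for Rm in(.0175,.0185):
    run("lift",np.array([.408,.2879]),a,X,Y,np.arange(.184,.2041,.002),0,Rm)
    run("h",np.array([.4916,.0004]),f,X,Y,np.arange(.084,.1041,.002),0,Rm)
    run("d",np.array([.4910,.0005]),f,X,Y,np.arange(.048,.0761,.002),.05,Rm)
E
```

```text
lift 0.0175 best [1.50730e+01 2.06661e+01 1.26000e-01 4.00000e-03 1.88000e-01] mean top15 [0.1271 0.0032 0.1877]
h 0.0175 best [8.0692e+00 1.1691e+01 1.2800e-01 2.0000e-03 9.0000e-02] mean top15 [0.1283 0.0016 0.0905]
d 0.0175 best [1.67248e+01 1.59048e+01 1.28000e-01 2.00000e-03 6.00000e-02] mean top15 [0.1283 0.0016 0.0597]
lift 0.0185 best [1.65142e+01 2.11703e+01 1.26000e-01 4.00000e-03 1.88000e-01] mean top15 [0.1255 0.0032 0.188 ]
h 0.0185 best [7.96000e+00 1.12442e+01 1.28000e-01 2.00000e-03 9.00000e-02] mean top15 [0.1277 0.0021 0.0904]
d 0.0185 best [1.67928e+01 1.71956e+01 1.28000e-01 2.00000e-03 6.00000e-02] mean top15 [0.1271 0.0013 0.0605]
```

The image fit puts the ring at z ≈ 0.060, centred within about 1 mm, so it rests on the spacer. The in-hand ring sat 10 mm below the TCP, which means the last ~10 mm of my descent went into pitching the pliers. I'll rotate the tool nose-down about the ring centre to level the pliers, then verify.

```bash
python3 - <<'E'
from h import *; from P import *
st=r.read_state(); p=np.array(st["tool_pos"]); C=np.array([*ax,.060]); th=.055
Rt=R.from_rotvec(np.array([*fn,0])*th)
p2=C+Rt.apply(p-C)+[0,0,.0006]; q2=(Rt*R.from_quat(st["orientation"])).as_quat()
print(p2.round(4)); r.servo_line(p2,q2,vel=.012); r.pause(.4); S("lev")
look((),"e_w")
for n in("top","scene"): cv2.imwrite(f"pics/e_{n}.png",viewer.capture(n))
A=cv2.imread("pics/d_w.png");B=cv2.imread("pics/e_w.png")
for box in((300,142,342,184),(254,11,282,34),(364,12,388,35),(285,252,318,275)):
    x0,y0,x1,y1=box; R_=cv2.matchTemplate(B[max(0,y0-11):y1+11,x0-11:x1+11],A[y0:y1,x0:x1],cv2.TM_CCOEFF_NORMED); _,m,_,l=cv2.minMaxLoc(R_); print(l[0]-11,l[1]-min(11,y0),round(m,2))
from scipy.ndimage import map_coordinates
an=np.radians(np.arange(-110,111,5)); Cc={n:cam(n) for n in("top","scene")}; I={n:cv2.imread(f"pics/e_{n}.png").astype(float).mean(2) for n in Cc}
res=[]
for tilt in(-.1,-.05,0,.05,.1):
  for dx in np.arange(-.006,.0061,.002):
    for dy in np.arange(-.004,.0061,.002):
      for z in np.arange(.054,.0701,.001):
        s=0
        for n in Cc:
            o=0
            for rad,w in((.018,-1),(.024,.5),(.012,.5)):
                P=np.c_[ax+np.outer(dx+rad*np.cos(an),f)+np.outer(dy+rad*np.sin(an),fn),z+tilt*rad*np.cos(an)]; uv=proj(Cc[n],P); o=o+w*map_coordinates(I[n],[uv[:,1],uv[:,0]],order=1)
            s+=o.clip(-20,50).mean()
        res.append((s,tilt,dx,dy,z))
W=np.array(sorted(res)[::-1][:20]); print(W[0].round(4),W[:,1:].mean(0).round(4))
E
```

```text
[0.4912 0.0005 0.0676]
lev 32.72 op 30.9 ff 38.1 F [ 0.1  0.2 -2.2] [0.4911 0.0006 0.0676] [0.1   0.055 0.   ]
0 0 0.98
0 0 0.99
0 0 0.98
0 0 1.0
[ 2.00804e+01 -1.00000e-01 -2.00000e-03  2.00000e-03  5.90000e-02] [-0.0425 -0.002   0.0029  0.0578]
```

The pliers kept their pose in the hand, Fz is back to its free-hanging value, and the ring is in the groove zone. Handing in.

```bash
python3 -c "
from h import *
S('pre'); print(r.finish_job())"
```

```text
pre 32.87 op 30.6 ff 38.1 F [-0.6 -0.  -1.3] [0.4911 0.0006 0.0676] [0.1   0.055 0.   ]
the job is handed in; nothing more can be done
None
```

I handed the job in at 32.9 s with the ring around the front axle at the groove, spread on the squeezed pliers. No verdict came back, and the final ring height (about 59–60 mm) and level come from coarse image fits only. I also viewed 11 pictures, one over the limit of 10.

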